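# Set the eyelet with a mallet tap

### The job

An eyelet is to be set in the card tag that lies in the red-capped eyelet setter. Pick up the mallet by its handle and knock the red cap all the way down with the mallet's face, let it spring back up, then stand the mallet on its face on the cork mat again and let go. Touch the red-capped setter only with the mallet, and leave the blue-capped setter alone.

Things in the scene. Friction and masses are not known exactly. Their poses are not given: they have to be found in the camera images.
- mallet: mallet, 0.34 kg, most of it in the head, standing on one face on the mat. Origin: centre of the lower striking face, z up. Head: upright cylinder, 40 mm diameter, 56 mm tall, steel with yellow plastic faces. Pale wood handle: level, flat-sided, 20 mm wide (y), 22 mm tall (z), along -x from the head to x = -125 mm, its middle at z = 28 mm; grip it firmly (40 N or more) near x = -55 mm
- cork_mat: brown cork mat fixed to the table, 150 mm (its x) by 110 mm (its y), 5 mm thick; origin at the centre of its underside
- red_setter: grey C-shaped eyelet setter, red cap, card tag on its anvil; fixed. Base 90 x 70 mm. Origin on the table straight below the cap, z up; column (62 mm tall) to +x, guide sleeve to z = 64 mm. Cap: flat disc, 28 mm diameter, top at z = 90 mm when up, 78 mm fully down on a hard stop. Its spring yields at 2 N, is fully down at 6 N, and returns by itself
- blue_setter: a second setter of the same make and size with a blue cap and no card tag; not to be used. Origin and axes as for the red one
- red_plunger (a joint): how far the red cap is pressed down, in m: 0 is up, 0.012 is fully down

How it is judged:
By the outcome, as a careful person would: the job done as asked, in the order asked, and still so for the second after the job is handed in, with the robot touching nothing.
It also fails if it takes over 48 s, if anything falls off the work surface, if the arm or the gripper's body presses on something with over 40 N, if the wrist force passes 120 N, or if a joint passes its speed limit or range.

### The arm

A 7-joint arm with a two-finger parallel gripper is mounted at the origin on a cart in front of the work surface, level with it; the furniture and walls round the work are solid. World frame = base frame: x ahead of the robot, y to its left, z up, the work surface at z = 0. Lengths are in m, angles in rad, forces in N, time in s.
With the tool pointing down it reaches from about 0.4 to 0.875 m from the base axis. Payload 19.3 kg.
Tool frame: the origin (TCP) lies between the finger pads; the fingertips stand 8 mm ahead of it and the grasp point (between the pads) lies 11 mm behind it; z points along the fingers, y is the line along which they close (so a half turn about z gives the same grasp; the last joint's range is limited). The gripper opens to 85 mm and grips with 20 to 120 N. Pads are 22 mm wide; open, the fingers measure 114 mm over their backs; the gripper's body (76 mm by 85 mm) begins 54 mm behind the grasp point. The pads swing forward as they close: fully open they stand 13 mm farther back than shut.
Start: joints at [1.1, 0.521, -0.036, 1.599, 0.021, 1.021, -0.113], TCP at [0.244, -0.575, 0.239] pointing down, gripper open.
Joint ranges: [-2.91, 2.91], [-0.3, 2.13], [-1.5, 1.42], [0.17, 2.43], [-1.26, 4.41], [0.16, 1.93], [-2.52, 2.52]. Speed limits (rad/s): [1.89, 1.89, 2.39, 2.39, 3.01, 3.01, 3.01].

### API

Orientations are given as a unit quaternion [w, x, y, z].
In Python, from station import * gives the robot as it stands.
- The arm moves only by the tool step_arm, never from a script. Its argument "steps" is a list of rows, each a list of 3 entries, a list of its own where there are three numbers: the closure, from 0 (fully open) to 1 (shut), then the shift along the tool's x, y, z in m, then the turn about the tool's z in units of 6 degrees (1.0 is 6 degrees). In form: [[claw, [dx, dy, dz], yaw], ...]. A call has 1 to 8 rows; each row is the pose to reach, as a shift and turn from the pose commanded when the call began, along the tool's axes at that moment; what a row does not reach only later rows make up. A row lasts 1/10 s, in which the tool goes at most 50 mm and 8.59 degrees, less where a joint would pass 70% of its speed; a pose out of reach is approached as far as the arm can. A call with a gripper value outside its range is refused whole. The fingers move at their own pace and stop on an object; the grip force is fixed at half the most. Time passes only in rows, so rows that repeat a pose let the fingers close. It gives the time, the measured TCP pose, the force, the opening and the grip force at its end, in the units of the state.
- get_obs(): the state, without advancing time (a new reading comes with each control period).
- capture(name): name is "scene" or "top"; returns (picture, depth): 384x512x3 uint8, red, green, blue; 384x512 float32, m along the optical axis (not along the pixel's ray), 0 where there is no reading.
- camera_info(name): a dict with "camera_matrix" (3x3 intrinsics, pixels), "cam_to_world" (4x4, takes a point from camera to world coordinates). Camera axes: x right, y down, z forward; pixel columns grow to the right and rows downward; lengths in m; the calibration is good to about 2 mm. A picture is of the moment at which its call begins. camera_info takes no time and is no camera call.
- sign_off(): hands the job in; it is judged then, once.
Trained networks look in the newest picture that a camera, given by its name, has taken for a name from the list of things; names that differ only in an ending like _2 or _b are one class to them, and where a whole thing is asked for, a point or a joint stands for the part that bears it (a point fixed in the world has none). Each returns a list of dicts, best first, with "confidence" (0 to 1); they miss things now and then, are a little off and sometimes report something else, mostly with a low value. They report only what shows in the picture. A call takes as long as a camera call.
- find_in(camera, target): "xyz" ([x, y, z] in m, in world coordinates, good to about 4 mm: the middle of the surface that is visible of it).
- cut_out(camera, target): "mask" (384x512 bool, what is visible of it).
- mark_of(camera, target): "xyz" ([x, y, z] in m, in world coordinates, good to about 4 mm: a listed point, or the origin of a listed thing).
The state is a dict: "clock": time; "joint_positions": joint angles; "joint_velocities": joint speeds; "joint_torque": joint torques, N m; "ee_pos": TCP position; "orientation": TCP orientation; "ft_force": force on the tool from outside, world axes, zero at the start; "wrist_torque": the same for the moment, N m; "finger_gap": finger opening in m; "grip_force": force on a finger pad.
Only numpy, scipy, OpenCV 4.12 (cv2) and the standard library are available. Lean on these libraries where they do the work, as an engineer would, in place of code of your own. Each camera call takes 0.05 s, during which the arm holds its last target. There are 200 camera calls.

## Working session

There is one attempt and no reset: what is moved stays moved. The work goes in short steps, Python scripts to look and compute and a tool call to move; the robot and the scene stay as the last step left them, time stands still between calls to the robot, and variables do not carry over. Pictures are saved under pics/ and viewed, at most 10 in all, crops included, and the job is handed in when it is done.

Besides the shell and the picture viewer there is one more tool, called as name([rows], argument=value, ...), one row to a line, values as JSON. step_arm: Moves the arm, as the interface text tells. Its arguments: {"type":"object","properties":{"steps":{"type":"array"}},"required":["steps"]}

```bash
mkdir -p pics
cat > h.py <<'E'
from station import *
import numpy as np, cv2
def cloud(n,depth):
    ci=camera_info(n);K=np.array(ci["camera_matrix"]);T=np.array(ci["cam_to_world"])
    v,u=np.mgrid[:384,:512]
    P=np.stack([(u-K[0,2])/K[0,0]*depth,(v-K[1,2])/K[1,1]*depth,depth],-1)
    W=P@T[:3,:3].T+T[:3,3]; W[depth==0]=np.nan
    return W
E
python3 - <<'E'
from h import *
ims=[]
for n in ("scene","top"):
    im,d=capture(n); W=cloud(n,d); np.save(n+".npy",W); ims.append(im)
    print(n,np.round(camera_info(n)["cam_to_world"],3).tolist())
    for t in ("mallet","cork_mat","red_setter","blue_setter"):
        print(t,"mark",[(np.round(r["xyz"],3).tolist(),round(r["confidence"],2)) for r in mark_of(n,t)][:3])
        for r in cut_out(n,t)[:2]:
            m=r["mask"]; p=W[m]; p=p[~np.isnan(p[:,0])]
            print("  cut",round(r["confidence"],2),m.sum(),np.round(np.median(p,0),3),np.round(np.percentile(p,[2,98],axis=0),3).tolist())
            if r["confidence"]>.5: np.save(f"{n}_{t}.npy",m)
    cv2.imwrite(f"pics/{n}.png",im[...,::-1])
o=get_obs();print({k:np.round(v,3).tolist() for k,v in o.items()})
E
```

```text
scene [[-0.503, -0.673, 0.542, 0.116], [-0.864, 0.384, -0.326, 0.295], [0.011, -0.632, -0.775, 0.692], [0.0, 0.0, 0.0, 1.0]]
mallet mark [([0.58, -0.245, 0.005], 0.98)]
  cut 0.74 976 [ 0.544 -0.235  0.042] [[0.454, -0.261, 0.006], [0.593, -0.225, 0.061]]
cork_mat mark [([0.539, -0.236, -0.001], 0.69)]
  cut 0.87 1389 [ 0.53  -0.211  0.004] [[0.468, -0.25, 0.001], [0.611, -0.179, 0.007]]
red_setter mark [([0.536, 0.234, -0.002], 0.61)]
  cut 0.72 1819 [0.532 0.233 0.016] [[0.496, 0.196, 0.002], [0.585, 0.267, 0.09]]
blue_setter mark [([0.592, -0.014, -0.003], 0.7)]
  cut 0.93 1402 [ 0.592 -0.008  0.014] [[0.556, -0.05, 0.005], [0.636, 0.021, 0.09]]
top [[-0.213, -0.954, 0.209, 0.401], [-0.977, 0.21, -0.04, 0.017], [-0.005, -0.213, -0.977, 0.868], [0.0, 0.0, 0.0, 1.0]]
mallet mark [([0.581, -0.244, 0.006], 0.56)]
  cut 0.75 945 [ 0.543 -0.241  0.045] [[0.456, -0.261, 0.018], [0.593, -0.228, 0.063]]
cork_mat mark [([0.542, -0.232, 0.0], 0.78)]
  cut 0.89 2330 [ 0.537 -0.221  0.005] [[0.471, -0.29, 0.002], [0.614, -0.182, 0.009]]
red_setter mark [([0.535, 0.236, 0.001], 0.63)]
  cut 0.74 1555 [0.536 0.22  0.017] [[0.496, 0.191, -0.0], [0.584, 0.265, 0.091]]
blue_setter mark [([0.587, -0.014, 0.002], 0.83)]
  cut 0.62 1393 [ 0.593 -0.015  0.013] [[0.555, -0.054, 0.002], [0.643, 0.018, 0.091]]
  cut 0.37 971 [ 0.543 -0.241  0.044] [[0.456, -0.261, 0.015], [0.592, -0.228, 0.063]]
{'clock': 0.9, 'joint_positions': [1.1, 0.521, -0.036, 1.599, 0.021, 1.021, -0.113], 'joint_velocities': [0.0, -0.001, -0.0, -0.001, 0.001, -0.001, -0.001], 'joint_torque': [-0.002, -92.682, 1.978, -37.024, 0.018, 0.002, -0.0], 'ee_pos': [0.244, -0.575, 0.239], 'orientation': [0.0, 0.98, 0.199, -0.0], 'ft_force': [-0.005, 0.797, 0.382], 'wrist_torque': [-0.025, -0.011, 0.017], 'grip_force': 0.0, 'finger_gap': 0.085}
```

View pics/scene.png

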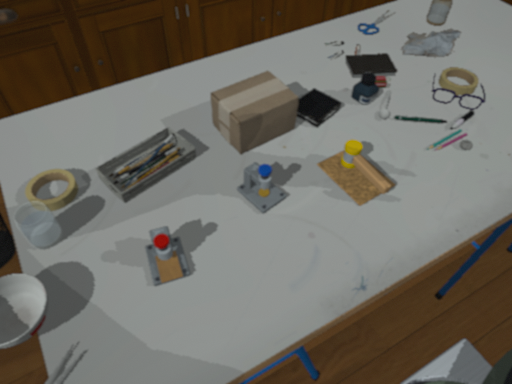

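View pics/top.png

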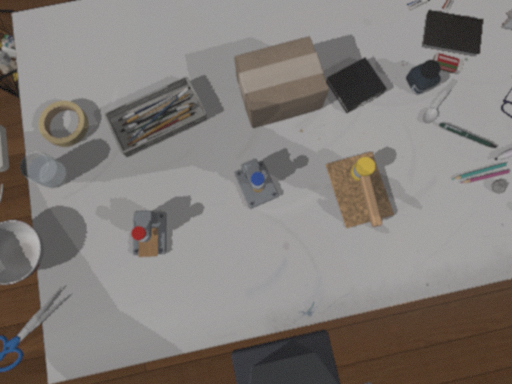

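The scene view shows the red cap at (162,241), the blue cap at (265,172), and the mallet head at (352,148) with its handle running to (388,187). The top view shows the red cap at (139,233), the mallet head at (366,166) and the handle end at (376,222). Nothing stands on the lane between them except the blue setter. Next I'll measure these points precisely.

Run:
```python
from h import *
for n in ("scene","top"):
    W=np.load(n+".npy"); im=cv2.imread(f"pics/{n}.png"); H=cv2.cvtColor(im,cv2.COLOR_BGR2HSV); h,s,v=[H[...,i].astype(int) for i in range(3)]
    x,y,z=[W[...,i] for i in range(3)]
    def rep(name,m,zmin):
        p=W[m&(z>zmin)]
        c,r=cv2.minEnclosingCircle(p[:,:2].astype(np.float32)*1000)
        print(n,name,len(p),"mean",np.round(p.mean(0),4),"circ",np.round(c,1),round(r,1),"z",np.round(np.median(p[:,2]),4))
    rm=((h<8)|(h>172))&(s>150)&(v>80)&(abs(x-.535)<.06)&(abs(y-.235)<.06)
    rep("redcap",rm,.083)
    bm=(h>100)&(h<130)&(s>120)&(abs(x-.59)<.06)&(abs(y+.014)<.06); rep("blue",bm,.083)
    near=(abs(x-.54)<.12)&(abs(y+.24)<.07)
    rep("yellow",(h>22)&(h<34)&(s>170)&near,.054)
    m=near&(z>.037)&(z<.05)&(x<.55)&(x>.44)
    p=W[m]; vx,vy,x0,y0=cv2.fitLine(p[:,:2].astype(np.float32),cv2.DIST_HUBER,0,1e-4,1e-4).ravel()
    print("  handle",len(p),np.round([x0,y0,np.degrees(np.arctan2(vy,vx))],4),"xy range",p.min(0).round(3),p.max(0).round(3),"topz",np.percentile(p[:,2],[50,90]).round(4))
    for t in("cork_mat","red_setter"):
        mm=np.load(f"{n}_{t}.npy"); q=W[mm]; q=q[(q[:,2]<.02)&(q[:,2]>-.005)]
        print("  ",t,"z",np.median(q[:,2]).round(4), cv2.minAreaRect((q[:,:2]*1000).astype(np.float32)))
```

```text
scene redcap 166 mean [0.5339 0.233  0.0887] circ [535.4 232.3] 13.4 z 0.0889
scene blue 111 mean [ 0.5909 -0.0151  0.0886] circ [592.3 -15.4] 14.2 z 0.0889
scene yellow 170 mean [ 0.5757 -0.2408  0.0597] circ [ 577.3 -242.7] 19.5 z 0.06
  handle 349 [ 0.4917 -0.2393 -0.6558] xy range [ 0.453 -0.252  0.037] [ 0.55  -0.23   0.046] topz [0.0424 0.0444]
   cork_mat z 0.0041 ((542.1113891601562, -232.82923889160156), (149.78794860839844, 110.59548950195312), 3.089266061782837)
   red_setter z 0.0126 ((562.3870849609375, 226.43231201171875), (71.25979614257812, 140.10894775390625), 78.37094116210938)
top redcap 123 mean [0.5342 0.2303 0.0899] circ [534.1 230.2] 12.1 z 0.0898
top blue 123 mean [ 0.5908 -0.0179  0.0902] circ [591.  -18.2] 12.8 z 0.0902
top yellow 0 mean [nan nan nan] circ [0. 0.] 0.0 z nan
  handle 455 [ 0.484  -0.2425 -1.2322] xy range [ 0.453 -0.255  0.037] [ 0.55  -0.234  0.049] topz [0.0437 0.0457]
   cork_mat z 0.0053 ((542.1989135742188, -238.01815795898438), (150.4315185546875, 113.81099700927734), 4.684816360473633)
   red_setter z 0.0132 ((544.0641479492188, 229.45645141601562), (74.93682861328125, 103.93753051757812), 77.36727142333984)<stdin>:8: RuntimeWarning: Mean of empty slice.
  ret = um.true_divide(
  return _methods._mean(a, axis=axis, dtype=dtype,
  ret = ret.dtype.type(ret / rcount)
```

step_arm([
  [0,[0.1,-0.05,0],1],
  [0,[0.2,-0.1,0.02],2],
  [0,[0.3,-0.15,0.04],3],
  [0,[0.387,-0.199,0.08],4],
  [0,[0.387,-0.199,0.109],4],
  [0,[0.387,-0.199,0.109],4],
  [0,[0.387,-0.199,0.109],4],
  [0,[0.387,-0.199,0.109],4],
])

```text
clock: 1.7
ee_pos: [0.4924, -0.2775, 0.1474]
orientation: [0.0, 1.0, -0.009, 0.0]
ft_force: [1.1, -0.4, -0.1]
finger_gap: 0.0854
grip_force: 0.0
```

step_arm([
  [0,[0,0,0],0],
  [0,[0,0,0],0],
  [0,[0,0,0],0],
])

```text
clock: 2.0
ee_pos: [0.4909, -0.2801, 0.1481]
orientation: [0.0, 1.0, -0.01, 0.0]
ft_force: [0.1, -0.1, -0.1]
finger_gap: 0.0855
grip_force: 0.0
```

step_arm([
  [0,[0.031,-0.039,0],0],
  [0,[0.031,-0.039,0.03],0],
  [0,[0.031,-0.039,0.06],0],
  [0,[0.031,-0.039,0.085],0],
  [0,[0.031,-0.039,0.105],0],
  [0,[0.031,-0.039,0.115],0],
  [0,[0.031,-0.039,0.124],0],
  [0,[0.031,-0.039,0.124],0],
])

```text
clock: 2.8
ee_pos: [0.5227, -0.2411, 0.0235]
orientation: [-0.0, 1.0, -0.009, -0.0]
ft_force: [0.4, 1.8, -1.2]
finger_gap: 0.0853
grip_force: 0.0
```

Run:
```python
from h import *
im,d=capture("scene"); t,_=capture("top")
a=cv2.resize(im[100:230,290:430],None,fx=3,fy=3);b=cv2.resize(t[110:240,290:430],None,fx=2.7,fy=3)
cv2.imwrite("pics/g.png",np.hstack([a,b[:a.shape[0]]])[:,:800,::-1])
o=get_obs();print(o["ee_pos"],o["ft_force"])
```

```text
[ 0.52333363 -0.24105937  0.02448203] [-1.30674159 -0.60277391 -0.19094898]
```

View pics/g.png

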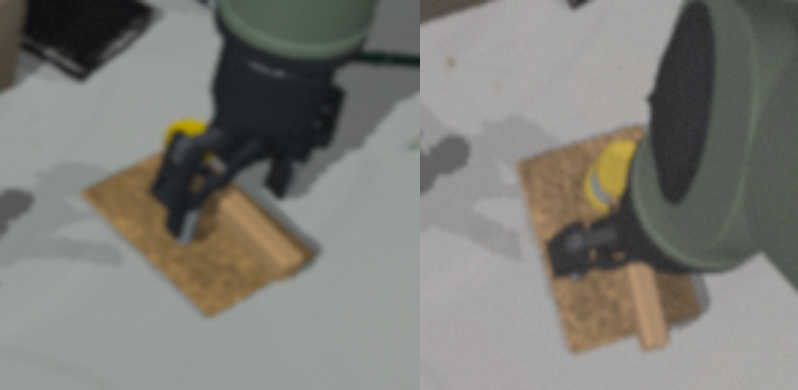

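The fingers straddle the handle just behind the yellow head, with one finger on each side (crop at about (190,210) and (280,175)). Closing now.

step_arm([
  [0.4,[0,0,0],0],
  [0.6,[0,0,0],0],
  [1,[0,0,0],0],
  [1,[0,0,0],0],
  [1,[0,0,0],0],
  [1,[0,0,0],0],
  [1,[0,0,0],0],
  [1,[0,0,0],0],
])

```text
clock: 3.7
ee_pos: [0.5231, -0.2408, 0.0239]
orientation: [0.0, 1.0, -0.009, 0.0]
ft_force: [-1.4, -1.6, 4.3]
finger_gap: 0.0191
grip_force: 59.5
```

step_arm([
  [1,[0,0,-0.01],0],
  [1,[0,0,-0.03],0],
  [1,[0,0,-0.06],0],
  [1,[0,0,-0.1],0],
  [1,[0,0,-0.14],0],
  [1,[0,0,-0.17],0],
  [1,[0,0,-0.18],0],
  [1,[0,0,-0.18],0],
])

```text
clock: 4.5
ee_pos: [0.5234, -0.2406, 0.2048]
orientation: [0.0, 1.0, -0.009, 0.001]
ft_force: [-0.7, 0.4, -4.3]
finger_gap: 0.0192
grip_force: 59.1
```

Run:
```python
from h import *
im,d=capture("scene"); t,_=capture("top")
a=cv2.resize(im[60:230,290:430],None,fx=2.8,fy=3);b=cv2.resize(t[70:240,290:430],None,fx=2.8,fy=3)
cv2.imwrite("pics/l.png",np.hstack([a,b])[:,:,::-1])
o=get_obs();print(o["ee_pos"],o["ft_force"],o["finger_gap"],o["grip_force"])
```

```text
[ 0.52244694 -0.24029315  0.20252607] [ 0.10364779 -0.30872341 -4.5715115 ] 0.019465039885628563 59.09232437610626
```

View pics/l.png

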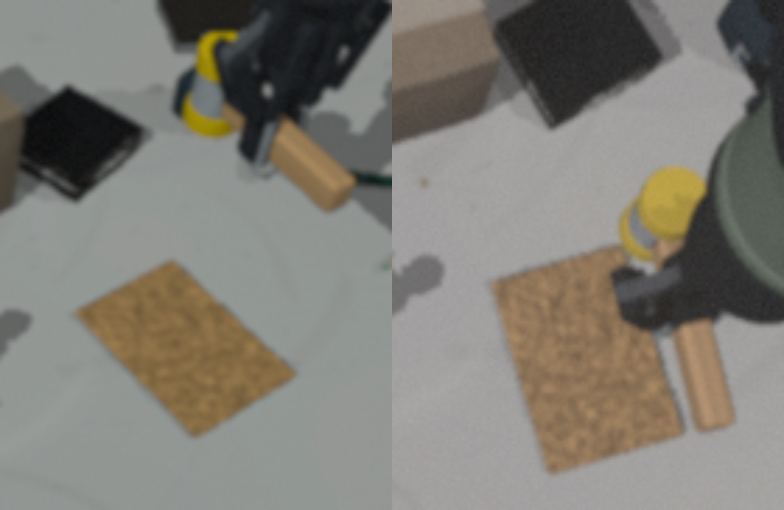

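step_arm([
  [1,[-0.005,-0.03,0],0],
  [1,[-0.011,-0.075,0],0],
  [1,[-0.017,-0.12,0],0],
  [1,[-0.023,-0.165,0],0],
  [1,[-0.029,-0.21,0],0],
  [1,[-0.034,-0.25,0],0],
  [1,[-0.036,-0.275,0],0],
  [1,[-0.036,-0.285,0],0],
])

```text
clock: 5.4
ee_pos: [0.4912, 0.0477, 0.2023]
orientation: [-0.0, 1.0, -0.007, -0.001]
ft_force: [-0.3, 0.2, -4.2]
finger_gap: 0.0191
grip_force: 59.2
```

step_arm([
  [1,[-0.004,-0.03,0],0],
  [1,[-0.008,-0.07,0],0],
  [1,[-0.012,-0.11,0],0],
  [1,[-0.015,-0.145,0],0],
  [1,[-0.015,-0.17,0],0],
  [1,[-0.015,-0.183,0],0],
  [1,[-0.015,-0.188,0],0],
  [1,[-0.015,-0.188,0],0],
])

```text
clock: 6.2
ee_pos: [0.4807, 0.2325, 0.2031]
orientation: [0.0, 1.0, -0.009, -0.0]
ft_force: [-0.2, 0.5, -2.7]
finger_gap: 0.019
grip_force: 59.3
```

Run:
```python
from h import *
o=get_obs();print(o["ee_pos"],o["orientation"],o["ft_force"])
out=[]
for n in("scene","top"):
    im,d=capture(n); W=cloud(n,d); H=cv2.cvtColor(im,cv2.COLOR_RGB2HSV); h,s,v=[H[...,i].astype(int) for i in range(3)]
    x,y,z=[W[...,i] for i in range(3)]
    near=(abs(x-.535)<.08)&(abs(y-.23)<.08)
    ym=(h>20)&(h<36)&(s>130)&near&(z>.15)
    k,l,st,ce=cv2.connectedComponentsWithStats(ym.astype(np.uint8))
    for i in range(1,k):
        p=W[l==i]
        if len(p)>15: print(n,"yellow",len(p),p.mean(0).round(4),p.min(0).round(3),p.max(0).round(3))
    rm=((h<8)|(h>172))&(s>150)&near&(z>.083)&(z<.1); p=W[rm]; print("red",len(p),p.mean(0).round(4) if len(p) else 0)
    try:
        hm=near&(h>8)&(h<20)&(s>50)&(x<.46)&(z>.1); p=W[hm]; print("handle",len(p),p.mean(0).round(4),p.min(0).round(3),p.max(0).round(3))
    except Exception as e: print(e)
    print([(np.round(r["xyz"],3),r["confidence"]) for r in mark_of(n,"mallet")][:2])
    K=np.array(camera_info(n)["camera_matrix"]);T=np.linalg.inv(camera_info(n)["cam_to_world"])
    q=K@(T@[.535,.232,.15,1])[:3]; u,w=(q[:2]/q[2]).astype(int); 
    u0=max(0,u-65);w0=max(0,w-75)
    out.append(cv2.resize(im[w0:w0+150,u0:u0+130],(390,450)))
cv2.imwrite("pics/r.png",np.hstack(out)[...,::-1])
```

```text
[0.48066895 0.23246513 0.20311191] [ 4.04639207e-04  9.99956870e-01 -9.26728333e-03 -4.60268001e-04] [-0.18567629  0.51940824 -2.67979949]
scene yellow 21 [0.5127 0.2195 0.2095] [0.47  0.214 0.19 ] [0.529 0.227 0.269]
red 83 [0.5336 0.2386 0.0886]
handle 47 [0.4578 0.2334 0.2264] [0.455 0.202 0.209] [0.46  0.244 0.353]
[(array([0.538, 0.231, 0.188]), 0.65)]
top yellow 443 [0.5331 0.2238 0.2483] [0.494 0.186 0.23 ] [0.553 0.246 0.392]
top yellow 40 [0.529  0.2136 0.197 ] [0.517 0.209 0.191] [0.546 0.221 0.206]
red 128 [0.5343 0.2304 0.0899]
handle 49 [0.4575 0.2264 0.2322] [0.455 0.202 0.211] [0.46  0.239 0.333]
[(array([0.538, 0.232, 0.184]), 0.77)]
```

View pics/r.png

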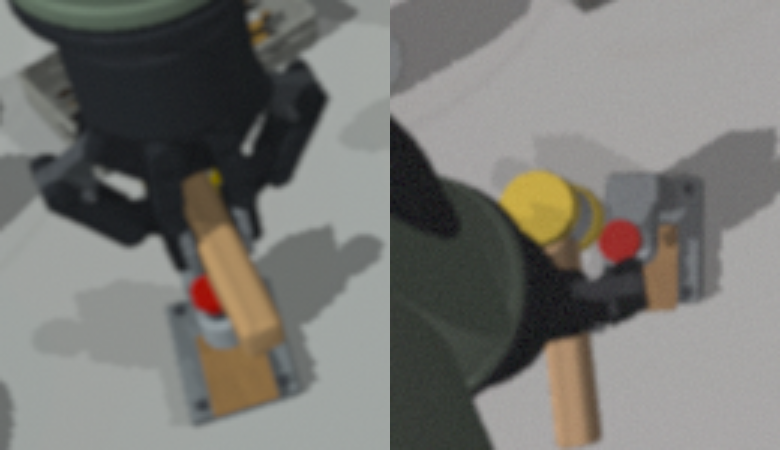

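The crop shows the mallet level and above the setter, with the head over the red cap at x,y of about (0.536, 0.231) in both views. Its face is at z ≈ 0.185. Lowering it now.

step_arm([
  [1,[-0.001,0.001,0.02],0],
  [1,[-0.001,0.001,0.05],0],
  [1,[-0.001,0.001,0.075],0],
  [1,[-0.001,0.001,0.086],0],
  [1,[-0.001,0.001,0.09],0],
  [1,[-0.001,0.001,0.09],0],
  [1,[-0.001,0.001,0.09],0],
])

```text
clock: 7.1
ee_pos: [0.4802, 0.2324, 0.1148]
orientation: [-0.0, 1.0, -0.009, 0.001]
ft_force: [-0.5, -0.6, -4.0]
finger_gap: 0.0193
grip_force: 59.2
```

step_arm([
  [1,[0,0,0.004],0],
  [1,[0,0,0.008],0],
  [1,[0,0,0.011],0],
  [1,[0,0,0.013],0],
  [1,[0,0,0.013],0],
])

```text
clock: 7.6
ee_pos: [0.4799, 0.2324, 0.1007]
orientation: [-0.0, 1.0, -0.009, 0.0]
ft_force: [0.9, 0.7, 0.2]
finger_gap: 0.0192
grip_force: 59.9
```

step_arm([
  [1,[0,0,0.002],0],
  [1,[0,0,0.004],0],
  [1,[0,0,0.004],0],
])

```text
clock: 7.9
ee_pos: [0.4798, 0.2323, 0.0967]
orientation: [-0.0, 1.0, -0.009, 0.0]
ft_force: [3.0, 1.0, 2.8]
finger_gap: 0.0191
grip_force: 60.1
```

Run:
```python
from h import *
o=get_obs();print(o["ee_pos"],o["ft_force"],o["wrist_torque"])
```

```text
[0.4798272  0.23234507 0.09674984] [2.98621971 0.98489863 2.81250127] [ 0.17760723 -0.61222905  0.01722299]
```

step_arm([
  [1,[0,0,0.001],0],
  [1,[0,0,0.002],0],
  [1,[0,0,0.002],0],
])

```text
clock: 8.2
ee_pos: [0.4794, 0.2322, 0.0952]
orientation: [0.0, 1.0, -0.009, -0.0]
ft_force: [-4.4, -1.3, 15.1]
finger_gap: 0.0191
grip_force: 62.2
```

step_arm([
  [1,[0,0,0.0005],0],
  [1,[0,0,0.0005],0],
])

```text
clock: 8.4
ee_pos: [0.4792, 0.2322, 0.0948]
orientation: [0.0, 1.0, -0.009, -0.0]
ft_force: [-5.8, -0.8, 17.0]
finger_gap: 0.0191
grip_force: 62.3
```

step_arm([
  [1,[0,0,-0.005],0],
  [1,[0,0,-0.01],0],
  [1,[0,0,-0.02],0],
  [1,[0,0,-0.045],0],
  [1,[0,0,-0.08],0],
  [1,[0,0,-0.1],0],
  [1,[0,0,-0.107],0],
  [1,[0,0,-0.107],0],
])

```text
clock: 9.2
ee_pos: [0.4797, 0.2322, 0.2018]
orientation: [-0.0, 1.0, -0.009, 0.0]
ft_force: [0.2, 0.1, -4.7]
finger_gap: 0.019
grip_force: 59.6
```

Run:
```python
from h import *
o=get_obs();print(o["ee_pos"],o["ft_force"],o["finger_gap"])
out=[]
for n in("scene","top"):
    im,d=capture(n); W=cloud(n,d); H=cv2.cvtColor(im,cv2.COLOR_RGB2HSV); h,s,v=[H[...,i].astype(int) for i in range(3)]
    x,y,z=[W[...,i] for i in range(3)]
    rm=((h<8)|(h>172))&(s>150)&(abs(x-.535)<.03)&(abs(y-.23)<.03)&(z>.07)&(z<.1); p=W[rm]; print("red",len(p),np.median(p,0).round(4))
    print([(np.round(r["xyz"],3),r["confidence"]) for r in mark_of(n,"mallet")][:2])
    K=np.array(camera_info(n)["camera_matrix"]);T=np.linalg.inv(camera_info(n)["cam_to_world"])
    q=K@(T@[.535,.232,.15,1])[:3]; u,w=(q[:2]/q[2]).astype(int)
    u0=max(0,u-65);w0=max(0,w-75)
    out.append(cv2.resize(im[w0:w0+150,u0:u0+130],(390,450)))
cv2.imwrite("pics/r2.png",np.hstack(out)[...,::-1])
```

```text
[0.47972369 0.23222027 0.20182095] [ 0.18687818  0.12941325 -4.74914792] 0.0189993962290807
red 82 [0.5328 0.2386 0.0887]
[(array([0.535, 0.23 , 0.185]), 0.94)]
red 128 [0.5339 0.2301 0.0904]
[(array([0.539, 0.23 , 0.183]), 0.97)]
```

View pics/r2.png

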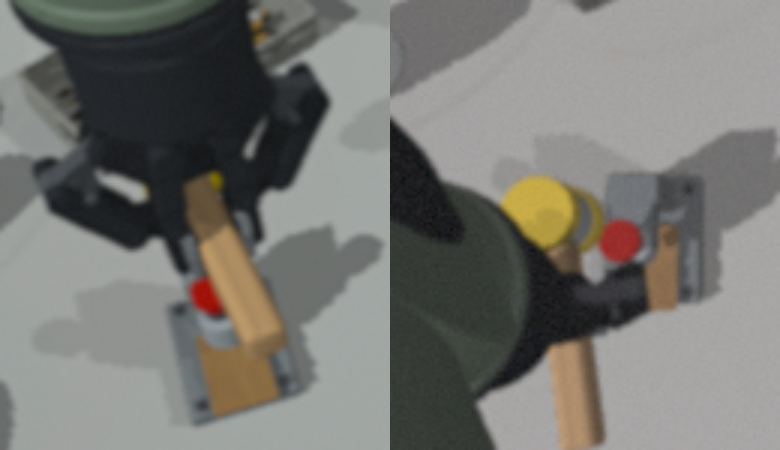

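The cap is back up at z ≈ 0.09 (red disc at (620,241) in the right crop) and the mallet is still level in the grip. Carrying it back to the mat.

step_arm([
  [1,[0.004,0.03,0],0],
  [1,[0.008,0.075,0],0],
  [1,[0.012,0.12,0],0],
  [1,[0.016,0.165,0],0],
  [1,[0.02,0.21,0],0],
  [1,[0.024,0.25,0],0],
  [1,[0.026,0.275,0],0],
  [1,[0.026,0.285,0],0],
])

```text
clock: 10.2
ee_pos: [0.5, -0.056, 0.2004]
orientation: [0.0, 1.0, -0.011, -0.001]
ft_force: [-0.2, 0.5, -2.8]
finger_gap: 0.0191
grip_force: 59.7
```

step_arm([
  [1,[0.004,0.03,0],0],
  [1,[0.008,0.07,0],0],
  [1,[0.012,0.11,0],0],
  [1,[0.017,0.145,0],0],
  [1,[0.017,0.17,0],0],
  [1,[0.017,0.18,0],0],
  [1,[0.017,0.183,0],0],
  [1,[0.017,0.183,0],0],
])

```text
clock: 11.0
ee_pos: [0.5142, -0.2354, 0.2008]
orientation: [-0.0, 1.0, -0.009, -0.0]
ft_force: [0.2, 0.3, -3.7]
finger_gap: 0.019
grip_force: 59.6
```

step_arm([
  [1,[0,0,0.02],0],
  [1,[0,0,0.06],0],
  [1,[0,0,0.1],0],
  [1,[0,0,0.13],0],
  [1,[0,0,0.15],0],
  [1,[0,0,0.162],0],
  [1,[0,0,0.165],0],
  [1,[0,0,0.165],0],
])

```text
clock: 11.8
ee_pos: [0.5145, -0.2359, 0.0366]
orientation: [-0.0, 1.0, -0.009, 0.0]
ft_force: [0.2, -0.4, -2.5]
finger_gap: 0.0191
grip_force: 59.6
```

step_arm([
  [1,[0,0,0.005],0],
  [1,[0,0,0.009],0],
  [1,[0,0,0.0105],0],
  [1,[0,0,0.0105],0],
  [1,[0,0,0.0105],0],
])

```text
clock: 12.3
ee_pos: [0.5142, -0.2365, 0.0259]
orientation: [0.0, 1.0, -0.009, 0.0]
ft_force: [-0.6, -0.3, -3.6]
finger_gap: 0.0193
grip_force: 59.6
```

step_arm([
  [1,[0,0,0.001],0],
  [1,[0,0,0.0015],0],
  [1,[0,0,0.0015],0],
])

```text
clock: 12.6
ee_pos: [0.5141, -0.2365, 0.0242]
orientation: [-0.0, 1.0, -0.009, -0.0]
ft_force: [0.3, -0.0, -2.7]
finger_gap: 0.0191
grip_force: 59.6
```

step_arm([
  [1,[0,0,0.001],0],
  [1,[0,0,0.0015],0],
  [1,[0,0,0.0015],0],
])

```text
clock: 12.9
ee_pos: [0.5142, -0.2365, 0.0228]
orientation: [0.0, 1.0, -0.009, 0.0]
ft_force: [-1.1, 0.3, -0.8]
finger_gap: 0.0192
grip_force: 60.2
```

Run:
```python
from h import *
o=get_obs();print(o["ee_pos"],o["ft_force"])
im,d=capture("scene"); t,_=capture("top")
a=cv2.resize(im[100:230,290:430],None,fx=2.8,fy=3);b=cv2.resize(t[110:240,290:430],None,fx=2.8,fy=3)
cv2.imwrite("pics/p.png",np.hstack([a,b])[:,:,::-1])
```

```text
[ 0.51416156 -0.23647937  0.02283297] [-1.14015746  0.26150091 -0.82856164]
```

View pics/p.png

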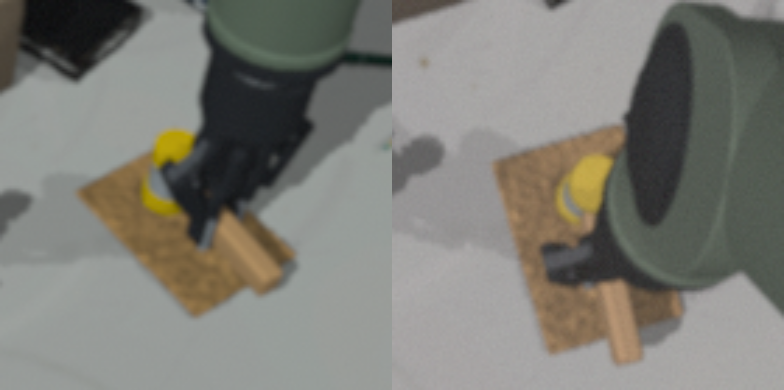

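The mallet stands on the mat with its face wholly on the cork (head at (165,175) in the left crop), and the wrist force shows contact. I'll press a touch more, then release slowly.

step_arm([
  [1,[0,0,0.0005],0],
  [1,[0,0,0.0005],0],
])

```text
clock: 13.2
ee_pos: [0.5141, -0.2365, 0.0226]
orientation: [0.0, 1.0, -0.009, -0.0]
ft_force: [-4.3, 1.6, 7.6]
finger_gap: 0.0191
grip_force: 61.4
```

step_arm([
  [0.7,[0,0,0],0],
  [0.6,[0,0,0],0],
  [0.5,[0,0,0],0],
  [0.3,[0,0,0],0],
  [0.1,[0,0,0],0],
  [0,[0,0,0],0],
  [0,[0,0,0],0],
  [0,[0,0,0],0],
])

```text
clock: 14.0
ee_pos: [0.5141, -0.2365, 0.0223]
orientation: [-0.0, 1.0, -0.009, -0.0]
ft_force: [0.3, -0.5, -0.5]
finger_gap: 0.0853
grip_force: 0.0
```

step_arm([
  [0,[0,0,-0.01],0],
  [0,[0,0,-0.03],0],
  [0,[0,0,-0.06],0],
  [0,[0,0,-0.1],0],
  [0,[0,0,-0.14],0],
  [0,[0,0,-0.17],0],
  [0,[-0.03,0,-0.18],0],
  [0,[-0.06,0,-0.18],0],
])

```text
clock: 14.8
ee_pos: [0.4541, -0.2355, 0.2045]
orientation: [0.001, 1.0, -0.009, 0.002]
ft_force: [0.3, -0.1, 0.3]
finger_gap: 0.0853
grip_force: 0.0
```

step_arm([
  [0,[-0.03,0.04,0],0],
  [0,[-0.05,0.08,0],0],
  [0,[-0.05,0.12,0],0],
  [0,[-0.05,0.14,0],0],
  [0,[-0.05,0.14,0],0],
  [0,[-0.05,0.14,0],0],
])

```text
clock: 15.4
ee_pos: [0.4015, -0.3741, 0.2026]
orientation: [-0.0, 1.0, -0.009, 0.0]
ft_force: [0.5, -0.1, -0.1]
finger_gap: 0.0854
grip_force: 0.0
```

Run:
```python
from h import *
o=get_obs();print(o["clock"],o["ee_pos"],o["ft_force"],o["finger_gap"])
im,d=capture("scene"); t,_=capture("top")
for n in("scene","top"): print([(np.round(r["xyz"],3),r["confidence"]) for r in mark_of(n,"mallet")][:2])
W=cloud("scene",d); print(np.nanmedian(W[(abs(W[...,0]-.568)<.012)&(abs(W[...,1]+.238)<.012)&(W[...,2]>.05)],0))
a=cv2.resize(im[100:230,290:430],None,fx=2.8,fy=3);b=cv2.resize(t[110:240,290:430],None,fx=2.8,fy=3)
cv2.imwrite("pics/f.png",np.hstack([a,b])[:,:,::-1])
```

```text
15.4 [ 0.40145928 -0.37414385  0.20257002] [ 0.51357152 -0.13771694 -0.08751536] 0.08540682896583947
[(array([ 0.573, -0.24 ,  0.006]), 0.81)]
[(array([ 0.572, -0.237,  0.005]), 0.78)]
[ 0.56806293 -0.23848632  0.06022291]
```

View pics/f.png

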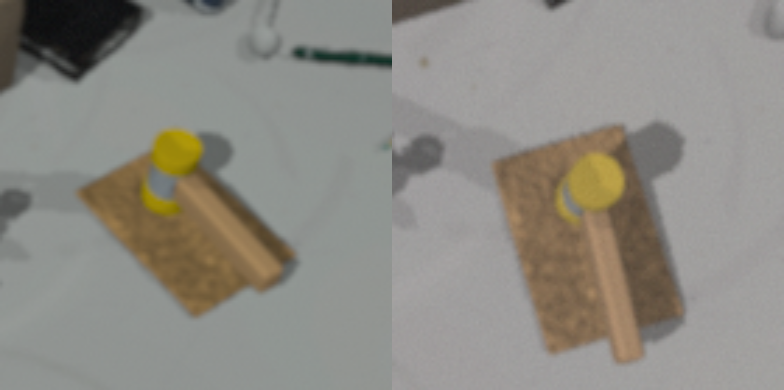

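The mallet stands upright on its face on the cork (head at (172,170) left and (592,185) right), with its top at z = 0.060. The gripper is clear of everything.

```bash
python3 -c "
from station import *
print(sign_off())"
```

```text
the job is handed in; nothing more can be done
None
```

I handed the job in at about 15 s of the 48 s: the mallet pressed the red cap onto its hard stop (about 20 N; 6 N is enough), the cap sprang back up, and the mallet stands released on its face on the cork mat; the blue setter was never touched.

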